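# Put the four hole saws back on their storage plugs

## Task

Put the four hole saws back in the rack: slip each one, teeth down, over the wooden plug of its own size (the dark ring sawn round the plug is as wide as the saw), so that it stands right down on its block. Leave the round screw tin among them where it stands.

Things in the scene. Friction and masses are not known exactly. Their poses are not given: they have to be found in the camera images.
- hole_saw_22: the smallest of four dark steel hole saws: a round cup 22 mm in outside diameter standing mouth and teeth down, wall 2.5 mm (inside 17 mm wide and 39 mm deep), closed on top; the body is 44 mm high and a small hub nut on top makes it 48 mm. Loose, 50 g give or take. Origin: centre of its mouth, on the bench at the start; z is its axis, up.
- hole_saw_32: the second smallest of four dark steel hole saws: a round cup 32 mm in outside diameter standing mouth and teeth down, wall 2.5 mm (inside 27 mm wide and 39 mm deep), closed on top; the body is 44 mm high and a small hub nut on top makes it 48 mm. Loose, 80 g give or take. Origin: centre of its mouth, on the bench at the start; z is its axis, up.
- hole_saw_44: the second largest of four dark steel hole saws: a round cup 44 mm in outside diameter standing mouth and teeth down, wall 2.5 mm (inside 39 mm wide and 39 mm deep), closed on top; the body is 44 mm high and a small hub nut on top makes it 48 mm. Loose, 110 g give or take. Origin: centre of its mouth, on the bench at the start; z is its axis, up.
- hole_saw_57: the largest of four dark steel hole saws: a round cup 57 mm in outside diameter standing mouth and teeth down, wall 2.5 mm (inside 52 mm wide and 39 mm deep), closed on top; the body is 44 mm high and a small hub nut on top makes it 48 mm. Loose, 150 g give or take. Origin: centre of its mouth, on the bench at the start; z is its axis, up.
- plug_22: place of the 22 mm hole saw: square plywood block 64 x 64 x 12 mm with a round wooden plug 9 mm in diameter upright at its centre and a dark ring 22 mm wide sawn round it. Fixed on the rack. Origin: centre of the block's underside, 50 mm above the bench; block top (where the saw's mouth rests) 12 mm, plug top (its last 8 mm tapered) 34 mm above the origin; z up, y along the row.
- plug_32: place of the 32 mm hole saw: square plywood block 64 x 64 x 12 mm with a round wooden plug 19 mm in diameter upright at its centre and a dark ring 32 mm wide sawn round it. Fixed on the rack. Origin: centre of the block's underside, 50 mm above the bench; block top (where the saw's mouth rests) 12 mm, plug top (its last 8 mm tapered) 34 mm above the origin; z up, y along the row.
- plug_44: place of the 44 mm hole saw: square plywood block 64 x 64 x 12 mm with a round wooden plug 31 mm in diameter upright at its centre and a dark ring 44 mm wide sawn round it. Fixed on the rack. Origin: centre of the block's underside, 50 mm above the bench; block top (where the saw's mouth rests) 12 mm, plug top (its last 8 mm tapered) 34 mm above the origin; z up, y along the row.
- plug_57: place of the 57 mm hole saw: square plywood block 64 x 64 x 12 mm with a round wooden plug 44 mm in diameter upright at its centre and a dark ring 57 mm wide sawn round it. Fixed on the rack. Origin: centre of the block's underside, 50 mm above the bench; block top (where the saw's mouth rests) 12 mm, plug top (its last 8 mm tapered) 34 mm above the origin; z up, y along the row.
- rack: plywood rack, 82 mm deep, 288 mm long, fixed; the four plug blocks stand on it in one row along its y axis, 66 mm apart centre to centre, in any order, so grip across the row. Its lip is 56 mm high. An orange hose lies behind it; an open white carton, wall 135 mm high, with a flap that slopes down to the bench stands at the back. Origin: under its centre, on the bench; z up, -x its open front.
- screw_tin: round screw tin with a pale metal lid, 67 mm in diameter, 58 mm high, standing loose among the hole saws; not to be moved. Origin: centre of its underside; z up.

How it is judged:
At the end, for the whole second after the job is handed in: Each of the four hole saws stands upright (within 0.08 rad), mouth down over the plug of its own size, its axis within 8 mm of the plug's, its mouth resting on the block (8 to 16 mm above the block's underside), released and at rest; the screw tin has not been moved by more than 25 mm or tipped (horizontal distance between hole_saw_22 and plug_22 below 0.008 m and z of hole_saw_22 in the frame of plug_22 between 0.008 and 0.016 m and angle between each of hole_saw_22, hole_saw_32, hole_saw_44, hole_saw_57's own z axis and vertical below 0.08 rad and linear speed of each of hole_saw_22, hole_saw_32, hole_saw_44, hole_saw_57 below 0.02 m/s and horizontal distance between hole_saw_32 and plug_32 below 0.008 m and z of hole_saw_32 in the frame of plug_32 between 0.008 and 0.016 m and horizontal distance between hole_saw_44 and plug_44 below 0.008 m and z of hole_saw_44 in the frame of plug_44 between 0.008 and 0.016 m and horizontal distance between hole_saw_57 and plug_57 below 0.008 m and z of hole_saw_57 in the frame of plug_57 between 0.008 and 0.016 m and distance of screw_tin from where it was at the start of the episode below 0.025 m and angle between screw_tin's own z axis and vertical below 0.2 rad); the robot touches nothing.
It fails at once if the screw tin is moved by more than 25 mm or tipped (distance of screw_tin from where it was at the start of the episode above 0.025 m or angle between screw_tin's own z axis and vertical above 0.2 rad).
It also fails if it takes over 93 s, if anything falls off the work surface, if the arm or the gripper's body presses on something with over 40 N, if the wrist force passes 120 N, or if a joint passes its speed limit or range.

## Robot

A 6-joint arm with a two-finger parallel gripper is mounted at the origin on the work surface; the furniture and walls round the work are solid. World frame = base frame: x ahead of the robot, y to its left, z up, the work surface at z = 0. Lengths are in m, angles in rad, forces in N, time in s.
With the tool pointing down it reaches from about 0.35 to 0.975 m from the base axis. Payload 7.1 kg.
Tool frame: the origin (TCP) lies midway between the tips of the shut fingers; the grasp point (between the pads) lies 19 mm behind it; z points along the fingers, y is the line along which they close (so a half turn about z gives the same grasp; the last joint's range is limited). The gripper opens to 88 mm and grips with 3 to 60 N. Pads are 20 mm wide; open, the fingers measure 115 mm over their backs; the gripper's body (75 mm by 178 mm) begins 61 mm behind the grasp point.
Start: joints at [1.198, 0.423, 1.63, -0, 1.089, -0.019], TCP at [0.217, 0.586, 0.223] pointing down, gripper open.
Joint ranges: [-3, 3], [-0.9, 2.11], [0.09, 2.58], [-1.31, 4.45], [0.11, 2.69], [-2.54, 2.54]. Speed limits (rad/s): [2.39, 2.39, 3.01, 3.14, 3.14, 3.14].

## Interface

Orientations are given as a rotation vector (axis times angle).
In Python, from workcell import env gives the robot as it stands. Calls block until the motion is done:
- env.move_pose(position, orientation): joint-space move of the TCP to a pose.
- env.move_l(position, orientation=None, rate=0.15, threshold=None): straight line of the TCP; orientation=None keeps the orientation; rate is the mean speed in m/s. With threshold (N) it stops when the force on the tool has changed by that much, and returns True; else False.
- env.set_joints(angles): joint-space move.
- env.gripper_open() and env.close_gripper(grasp_force=None): open the fingers fully, or close them until they stop; grasp_force is the grip in N (None keeps the last).
- env.sleep(seconds).
- env.inverse_kinematics(position, orientation): joint angles nearest the present ones, or None.
- env.grab_frame(name): name is "side" or "top"; returns a dict with "image" (384x512x3 uint8, red, green, blue), "vfov" (degrees; the focal length in pixels is half the picture's height over the tangent of half this angle, whatever the lens; pixels are square), "cx", "cy" (the principal point, pixels), "position" and "attitude" of the camera in the world. Camera axes: x right, y up, looking along -z (the intrinsics and any distortion apply to the point x, -y, -z); pixel columns grow to the right and rows downward; lengths in m; the calibration is good to about 2 mm. A picture is of the moment at which its call begins. There is no depth.
A pose or a line that the arm cannot do raises env.MotionError and nothing moves.
- env.close_job(): hands the job in; it is judged then, once.
Trained networks look in a picture, given as the dict that the camera call returned (one of the last four; its "shot" number tells which), for a name from the list of things; names that differ only in an ending like _2 or _b are one class to them, and where a whole thing is asked for, a point or a joint stands for the part that bears it (a point fixed in the world has none). Each returns a list of dicts, best first, with "confidence" (0 to 1); they miss things now and then, are a little off and sometimes report something else, mostly with a low value. They report only what shows in the picture. A call takes as long as a camera call.
- env.search_frame(picture, name): "bbox" ([left, top, right, bottom] in pixels, round what is visible of it).
- env.regions_of(picture, name): "mask" (384x512 bool, what is visible of it) and "bbox" ([left, top, right, bottom] in pixels, round what is visible of it).
Readings, each from a call of its own:
- env.current_t(): time.
- env.current_joint_pos(): joint angles.
- env.current_dq(): joint speeds.
- env.current_tau(): joint torques, N m.
- env.current_tcp_pos(): TCP position.
- env.current_eef_rot(): TCP orientation.
- env.current_contact_force(): force on the tool from outside, world axes, zero at the start.
- env.current_ft_torque(): the same for the moment, N m.
- env.current_grip_width(): opening from 0.0 (shut) to 1.0 (fully open).
- env.current_finger_force(): force on a finger pad.
Only numpy, scipy, OpenCV 4.12 (cv2) and the standard library are available. Lean on these libraries where they do the work, as an engineer would, in place of code of your own. Each camera call takes 0.05 s, during which the arm holds its last target. There are 200 camera calls.

## Working session

There is one attempt and no reset: what is moved stays moved. The work goes in short steps, each a Python script; the robot and the scene stay as the last script left them, time stands still between calls to the robot, and variables do not carry over. Pictures are saved under pics/ and viewed, at most 14 in all, crops included, and the job is handed in when it is done.

```bash
ls; mkdir -p pics
python3 - <<'E'
from workcell import env
import cv2
for n in ("side","top"):
    f=env.grab_frame(n)
    print(n,{k:v for k,v in f.items() if k!='image'})
    cv2.imwrite(f'pics/{n}0.png',f['image'][:,:,::-1])
    for o in ["hole_saw_22","hole_saw_32","hole_saw_44","hole_saw_57","plug_22","plug_32","plug_44","plug_57","screw_tin","rack"]:
        print(o,[(([round(float(x)) for x in d['bbox']]),round(d['confidence'],2)) for d in env.search_frame(f,o)])
print(env.current_t())
E
```

```text
pics
side {'vfov': 42.349464204309676, 'cx': 251.9779567284321, 'cy': 184.89385250586764, 'position': array([0.46479112, 0.95389502, 0.51137921]), 'attitude': array([ 0.01200324, -1.55820413, -2.66023216]), 'shot': 1}
hole_saw_22 [([278, 185, 311, 214], 0.74), ([258, 185, 277, 211], 0.57), ([274, 167, 294, 195], 0.56), ([215, 182, 229, 210], 0.48), ([223, 154, 256, 196], 0.39)]
hole_saw_32 [([278, 185, 311, 214], 0.74), ([258, 185, 277, 211], 0.57), ([274, 167, 294, 195], 0.56), ([215, 182, 229, 210], 0.48), ([223, 154, 256, 196], 0.39)]
hole_saw_44 [([278, 185, 311, 214], 0.74), ([258, 185, 277, 211], 0.57), ([274, 167, 294, 195], 0.56), ([215, 182, 229, 210], 0.48), ([223, 154, 256, 196], 0.39)]
hole_saw_57 [([278, 185, 311, 214], 0.74), ([258, 185, 277, 211], 0.57), ([274, 167, 294, 195], 0.56), ([215, 182, 229, 210], 0.48), ([223, 154, 256, 196], 0.39)]
plug_22 [([244, 206, 287, 238], 0.95), ([279, 204, 328, 238], 0.79), ([164, 212, 202, 239], 0.65), ([206, 207, 242, 238], 0.57)]
plug_32 [([244, 206, 287, 238], 0.95), ([279, 204, 328, 238], 0.79), ([164, 212, 202, 239], 0.65), ([
[... 907 characters left out ...]
.93), ([253, 200, 280, 227], 0.77), ([266, 144, 272, 157], 0.66), ([267, 182, 281, 198], 0.46)]
hole_saw_57 [([295, 198, 318, 218], 0.93), ([253, 200, 280, 227], 0.77), ([266, 144, 272, 157], 0.66), ([267, 182, 281, 198], 0.46)]
plug_22 [([189, 142, 224, 170], 0.88), ([196, 203, 228, 233], 0.8), ([191, 170, 222, 202], 0.65)]
plug_32 [([189, 142, 224, 170], 0.88), ([196, 203, 228, 233], 0.8), ([191, 170, 222, 202], 0.65)]
plug_44 [([189, 142, 224, 170], 0.88), ([196, 203, 228, 233], 0.8), ([191, 170, 222, 202], 0.65)]
plug_57 [([189, 142, 224, 170], 0.88), ([196, 203, 228, 233], 0.8), ([191, 170, 222, 202], 0.65)]
screw_tin [([290, 155, 324, 182], 0.95)]
rack [([182, 106, 232, 239], 0.8)]
1.1
```

Run:
```python
import cv2
a=cv2.imread('pics/top0.png')[80:260,150:370]; cv2.imwrite('pics/top0c.png',cv2.resize(a,None,fx=3.3,fy=3.3,interpolation=cv2.INTER_CUBIC)[:600,:800])
a=cv2.imread('pics/side0.png')[130:290,140:350]; cv2.imwrite('pics/side0c.png',cv2.resize(a,None,fx=3.7,fy=3.7,interpolation=cv2.INTER_CUBIC)[:600,:800])
```

```text
(no output)
```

View pics/top0c.png

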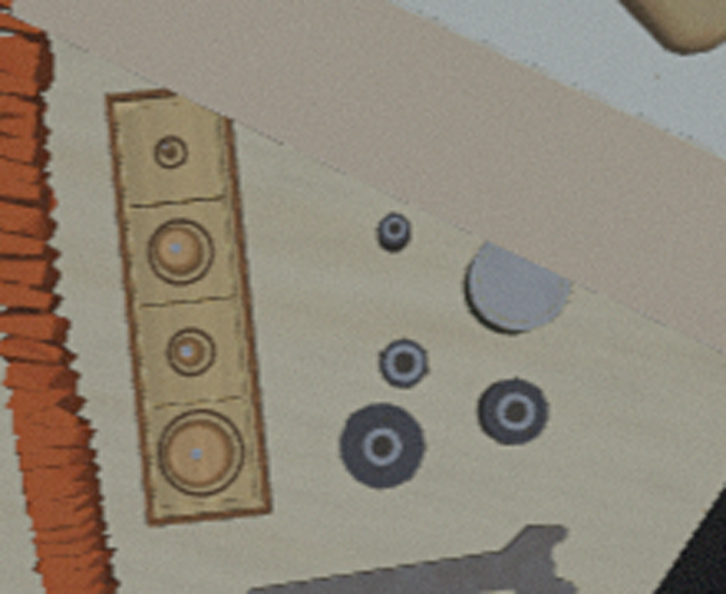

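View pics/side0c.png

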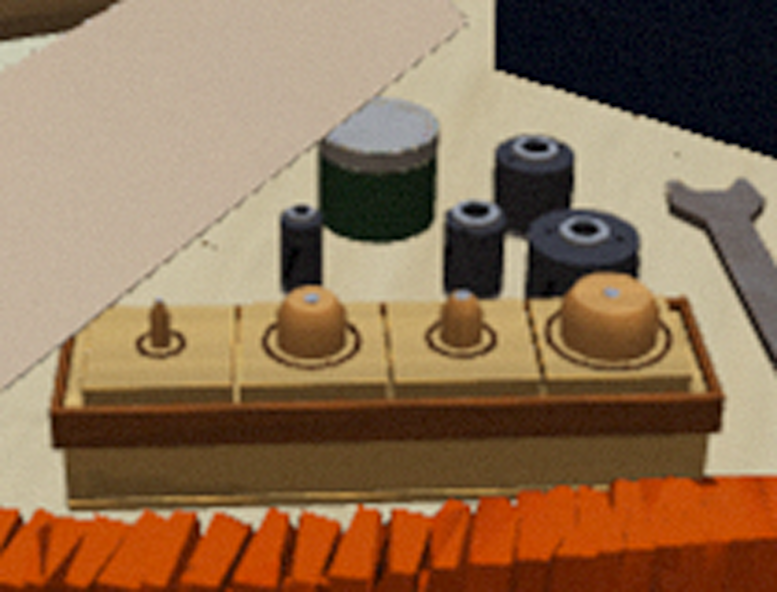

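View pics/top0.png

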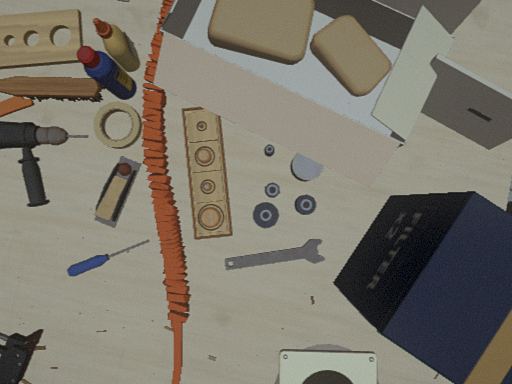

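```bash
cat > h.py <<'E'
from workcell import env
import numpy as np
from scipy.spatial.transform import Rotation as R
def K(f):
    return 192/np.tan(np.radians(f['vfov'])/2),f['cx'],f['cy']
def ray(f,p):
    F,cx,cy=K(f); d=np.array([(p[0]-cx)/F,-(p[1]-cy)/F,-1.])
    return np.array(f['position']),R.from_rotvec(f['attitude']).apply(d/np.linalg.norm(d))
def tri(f,p,g,q):
    a,d=ray(f,p);b,e=ray(g,q)
    s=np.linalg.lstsq(np.c_[d,-e],b-a,rcond=None)[0]
    P,Q=a+s[0]*d,b+s[1]*e
    return (P+Q)/2,np.linalg.norm(P-Q)
def proj(f,P):
    F,cx,cy=K(f); c=R.from_rotvec(f['attitude']).inv().apply(np.asarray(P)-f['position'])
    return np.array([cx+F*c[0]/-c[2],cy-F*c[1]/-c[2]])
def onz(f,p,z):
    a,d=ray(f,p); return a+d*(z-a[2])/d[2]
E
python3 - <<'E'
from h import *
import pickle
t=env.grab_frame('top');s=env.grab_frame('side'); pickle.dump((t,s),open('f.pkl','wb'))
T=lambda p:((p[0]+.5)/3.3-.5+150,(p[1]+.5)/3.3-.5+80)
S=lambda p:((p[0]+.5)/3.7-.5+140,(p[1]+.5)/3.7-.5+130)
np.set_printoptions(precision=4,suppress=True)
D={'saw22':((394,229),(301,209)),'saw32':((404,362),(475,211)),'saw44':((515,411),(534,148)),'saw57':((382,446),(583,230)),
'plug22':((170,150),(159,302)),'plug44':((176,248),(311,299)),'plug32':((187,352),(461,295)),'plug57':((196,454),(611,293))}
for k,(a,b) in D.items(): print(k,*tri(t,T(a),s,S(b)),'fixed-z top',onz(t,T(a),.048 if 'saw' in k else .084))
# tin lid front-edge centre approx
print('tin',onz(t,T((518,282)),.058))
def plane(f,p,q):
    o,a=ray(f,p);_,b=ray(f,q);n=np.cross(a,b);n/=np.linalg.norm(n);return n,n@o
n1,c1=plane(t,T((235,122)),T((726,352)));n2,c2=plane(s,S((0,390)),S((466,20)))
d=np.cross(n1,n2)
for x in (.55,.6,.65,.7): print('edge',np.linalg.solve([n1,n2,[1,0,0]],[c1,c2,x]))
# rack ends
print('rackcorner',onz(t,T((150,523)),.056),onz(t,T((270,511)),.056),onz(t,T((107,96)),.056))
E
```

```text
saw22 [0.5574 0.1428 0.0499] 0.0007324464398068557 fixed-z top [0.5581 0.1427 0.048 ]
saw32 [0.4691 0.1345 0.0488] 0.0013129626497054648 fixed-z top [0.4697 0.1345 0.048 ]
saw44 [0.4384 0.0607 0.0484] 0.0008202367856011315 fixed-z top [0.4388 0.0606 0.048 ]
saw57 [0.4137 0.148  0.0483] 0.0005243624850068334 fixed-z top [0.4139 0.148  0.048 ]
plug22 [0.6022 0.2883 0.083 ] 0.0009954725368563357 fixed-z top [0.6015 0.2881 0.084 ]
plug44 [0.5378 0.2825 0.0848] 0.0012489691055963654 fixed-z top [0.5385 0.2827 0.084 ]
plug32 [0.4722 0.2739 0.085 ] 0.0001733250269926448 fixed-z top [0.4721 0.274  0.084 ]
plug57 [0.407  0.2665 0.0852] 0.0008771509848269768 fixed-z top [0.4074 0.2667 0.084 ]
tin [0.5233 0.0612 0.058 ]
edge [0.55   0.0832 0.0645]
edge [0.6    0.1943 0.0645]
edge [0.65   0.3055 0.0645]
edge [0.7    0.4167 0.0645]
rackcorner [0.3606 0.2991 0.056 ] [0.3702 0.2206 0.056 ] [0.6422 0.335  0.056 ]
```

```bash
cat >> h.py <<'E'
def down(phi):
    y=np.array([np.cos(phi),np.sin(phi),0]);z=np.array([0,0,-1.]);return R.from_matrix(np.c_[np.cross(y,z),y,z]).as_rotvec()
E
python3 - <<'E'
from h import *
import pickle
np.set_printoptions(precision=3,suppress=True)
t,s=pickle.load(open('f.pkl','rb'))
T=lambda p:((p[0]+.5)/3.3-.5+150,(p[1]+.5)/3.3-.5+80)
S=lambda p:((p[0]+.5)/3.7-.5+140,(p[1]+.5)/3.7-.5+130)
print('tin',tri(t,T((519,278)),s,S((382,128))))
a=onz(t,(163,33),.135);b=onz(t,(400,145),.135);print('hinge',a,b)
n=np.array([.912,-.41]);e=np.array([.6,.1943])
print('perp',(a[:2]-e)@n,(b[:2]-e)@n)
base=onz(t,(335,282),0);print('box base',base,onz(t,(405,195),0))
for h in (.1,.15,.2,.25,.3,.35): print(h,proj(t,[base[0],base[1],h]))
pk={'57':(.414,.148,90),'44':(.4386,.0607,105),'32':(.4694,.1345,92),'22':(.5577+.0073,.1428+.0164,66)}
P={'22':(.6019,.2882,66),'44':(.5381,.2826,96),'32':(.4722,.274,96),'57':(.4072,.2666,96)}
A=np.array([P[k][:2] for k in ('22','44','32','57')]);c=A.mean(0);u=np.linalg.svd(A-c)[2][0];u*=np.sign(u[0])
fit={k:c+u*.066*(1.5-i) for i,k in enumerate(('22','44','32','57'))};print('row',np.degrees(np.arctan2(u[1],u[0])));print(fit,A)
for n_,D in (('pick',pk),('place',P)):
  for k,(x,y,ph) in D.items():
    for z in (.012 if n_=='pick' else .074,.17):
      print(n_,k,z,[env.inverse_kinematics([x,y,z],down(np.radians(ph+o))) for o in (0,180)])
print(env.current_joint_pos(), R.from_rotvec(env.current_eef_rot()).as_matrix()[:,1],env.current_t())
import cv2; cv2.imwrite('pics/side1.png',s['image'][:,:,::-1])
E
```

```text
tin (array([0.524, 0.06 , 0.056]), np.float64(0.004556667496928075))
hinge [0.777 0.362 0.135] [ 0.559 -0.112  0.135]
perp 0.0921915131779885 0.08819528925001047
box base [ 0.263 -0.014  0.   ] [ 0.464 -0.172  0.   ]
0.1 [344.501 291.683]
0.15 [350.18  297.471]
0.2 [356.652 304.067]
0.25 [364.094 311.651]
0.3 [372.741 320.464]
0.35 [382.914 330.832]
row 6.4460410365783485
{'22': array([0.603, 0.289]), '44': array([0.538, 0.282]), '32': array([0.472, 0.274]), '57': array([0.406, 0.267])} [[0.602 0.288]
 [0.538 0.283]
 [0.472 0.274]
 [0.407 0.267]]
pick 57 0.012 [array([ 0.316,  0.554,  2.133, -0.   ,  0.455, -1.255]), array([ 0.316,  0.554,  2.133, -0.   ,  0.455,  1.887])]
pick 57 0.17 [array([ 0.316,  0.232,  2.068, -0.   ,  0.842, -1.255]), array([ 0.316,  0.232,  2.068, -0.   ,  0.842,  1.887])]
pick 44 0.012 [array([ 0.111,  0.556,  2.126, -0.   ,  0.459, -1.722]), array([ 0.111,  0.556,  2.126, -0.   ,  0.459,  1.42 ])]
pick 44 0.17 [array([ 0.111,  0.236,  2.062, -0.   ,  0.844, -1.722]), array([ 0.111,  0.236,  2.062, -0.   ,  0.844,  1.42 ])]
pick 32 0.012 [array([ 0.255,  0.
[... 884 characters left out ...]
[array([ 0.464,  0.461,  1.708,  0.   ,  0.973, -1.212]), array([ 0.464,  0.461,  1.708, -0.   ,  0.973,  1.93 ])]
place 32 0.074 [array([ 0.504,  0.528,  1.892, -0.   ,  0.722, -1.172]), array([ 0.504,  0.528,  1.892, -0.   ,  0.722,  1.97 ])]
place 32 0.17 [array([ 0.504,  0.378,  1.846,  0.   ,  0.918, -1.172]), array([ 0.504,  0.378,  1.846, -0.   ,  0.918,  1.97 ])]
place 57 0.074 [array([ 0.555,  0.466,  2.021, -0.   ,  0.654, -1.12 ]), array([ 0.555,  0.466,  2.021, -0.   ,  0.654,  2.021])]
place 57 0.17 [array([ 0.555,  0.297,  1.972,  0.   ,  0.872, -1.12 ]), array([ 0.555,  0.297,  1.972, -0.   ,  0.872,  2.021])]
[ 1.198  0.423  1.63   0.     1.089 -0.019] [0.346 0.938 0.   ] 1.2
```

View pics/side0.png

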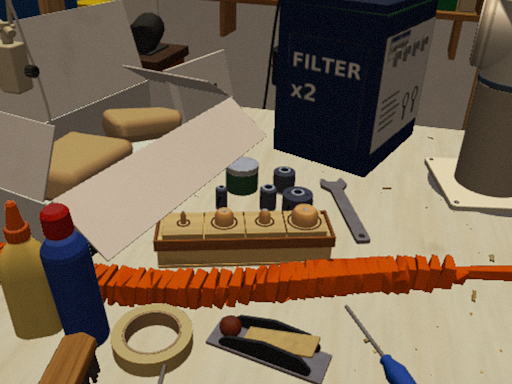

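```bash
cat >> h.py <<'E'
PL={'22':((.6025,.2885),66),'44':(( .538,.2822),96.5),'32':((.472,.274),96.5),'57':((.4066,.2667),96.5)}
def go(k,xy,phi,zp=.012,off=(0,0),shift=(0,0),F=20):
    """grip saw at xy with TCP at xy+off(+shift, closing pushes the saw by shift); place with same off"""
    xy,off,shift=map(np.array,(xy,off,shift)); a=down(np.radians(phi)); p=xy+off+shift
    env.move_pose([*p,.17],a)
    h=env.move_l([*p,zp],rate=.15,threshold=12); print('down hit',h,env.current_tcp_pos())
    if h: return False
    env.close_gripper(grasp_force=F); print('width mm',env.current_grip_width()*88,'F',env.current_finger_force())
    env.move_l([*p,.17],rate=.2)
    print('held mm',env.current_grip_width()*88)
    q,ph=PL[k]; q=np.array(q)+off; b=down(np.radians(ph))
    env.move_pose([*q,.17],b)
    h=env.move_l([*q,.063+zp],rate=.1,threshold=12); print('place hit',h,env.current_tcp_pos(),env.current_contact_force())
    return h
def release():
    env.gripper_open(); p=env.current_tcp_pos(); env.move_l([p[0],p[1],.17],rate=.2); print('t',env.current_t())
E
python3 - <<'E'
from h import *
import cv2
np.set_printoptions(precision=4,suppress=True)
h=go('57',(.414,.148),90)
s=env.grab_frame('side');a=s['image'][90:250,140:350,::-1]; cv2.imwrite('pics/p57.png',cv2.resize(a,None,fx=3.5,fy=3.5,interpolation=cv2.INTER_CUBIC))
print(env.current_t())
E
```

```text
down hit False [0.4144 0.1482 0.0125]
width mm 56.94030336705312 F 20.000585918314755
held mm 57.041974305856705
place hit True [0.4059 0.2657 0.0742] [-0.5344 -0.2983  5.9765]
7.2583
```

View pics/p57.png

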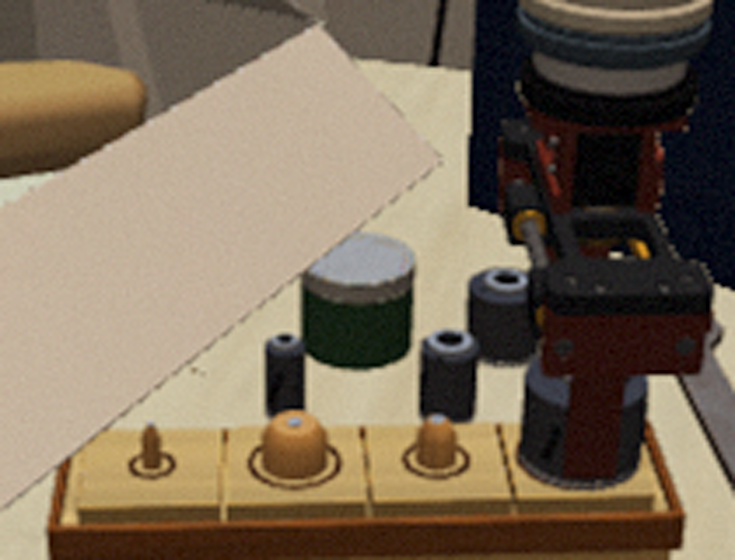

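The 57 saw stands on its block inside its ring (crop about 580,430), and the contact height of 74.2 mm is right. Next are the 44 and 32.

Run:
```python
from h import *
import cv2
np.set_printoptions(precision=4,suppress=True)
release()
for k,xy,ph in (('44',(.4386,.0607),105),('32',(.4694,.1345),92)):
    go(k,xy,ph)
    z=env.current_tcp_pos()[2]
    if not .072<z<.0765: print('ODD',k); break
    release()
t=env.grab_frame('top')
env.grab_frame('side')
a=t['image'][80:260,150:370,::-1]; cv2.imwrite('pics/t2.png',cv2.resize(a,None,fx=3.3,fy=3.3,interpolation=cv2.INTER_CUBIC))
print(env.current_t())
```

```text
t 8.5583
down hit False [0.4391 0.0609 0.0125]
width mm 44.13578684776064 F 20.00028477050364
held mm 44.72210199709266
place hit True [0.5371 0.2815 0.074 ] [-0.284  -0.4089  4.2503]
t 15.6833
down hit False [0.47   0.1348 0.0126]
width mm 31.835139888326125 F 20.000056196004152
held mm 32.45320435428472
place hit False [0.4724 0.2742 0.0754] [ 0.5727 -0.6595 -0.9578]
t 22.725
22.825
```

View pics/t2.png

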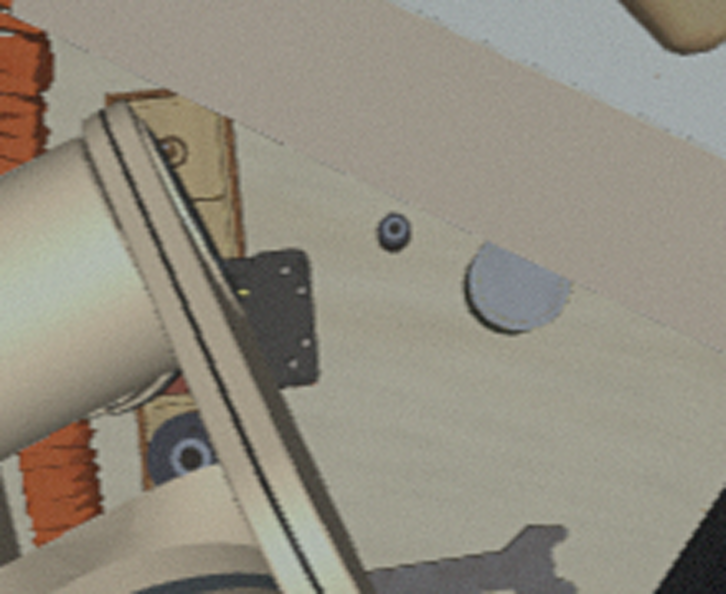

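Run:
```python
from h import *
import cv2
np.set_printoptions(precision=4,suppress=True)
n=np.array([.912,-.41]);u=np.array([.41,.912])
go('22',(.5577,.1428),66,zp=.016,off=-.004*n,shift=.018*u,F=15)
s=env.grab_frame('side');a=s['image'][90:250,140:350,::-1]; cv2.imwrite('pics/p22.png',cv2.resize(a,None,fx=3.5,fy=3.5,interpolation=cv2.INTER_CUBIC))
print(env.current_t(),env.current_tcp_pos(),env.current_grip_width()*88)
```

```text
down hit False [0.562  0.1612 0.0168]
width mm 21.6253129717445 F 14.979110242249991
held mm 21.688603330214065
place hit False [0.5993 0.2904 0.0794] [ 1.295  -0.848  -0.4778]
28.3 [0.5993 0.2904 0.0796] 20.8333721502907
```

View pics/p22.png

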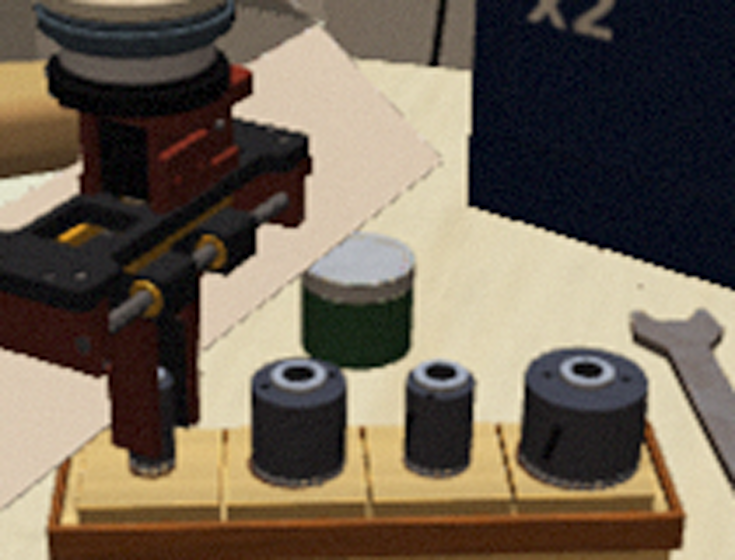

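All four saws appear to be over their plugs, with the 22 at crop (152,465). I'll release, retreat and measure.

Run:
```python
from h import *
import cv2
np.set_printoptions(precision=4,suppress=True)
release()
env.move_pose([.35,-.0+.45,.3],down(np.radians(90)));  env.sleep(.5)
t=env.grab_frame('top');s=env.grab_frame('side')
for k,(q,_) in PL.items():
    print(k,'expected nut px',proj(t,[*q,.11]),proj(s,[*q,.11]))
a=cv2.resize(t['image'][80:260,150:350,::-1],None,fx=2.5,fy=2.5,interpolation=cv2.INTER_CUBIC)
b=cv2.resize(s['image'][130:250,160:320,::-1],None,fx=2.5,fy=2.5,interpolation=cv2.INTER_CUBIC)
for k,(q,_) in PL.items():
    p=(proj(t,[*q,.11])-[149.5,79.5])*2.5-.5;cv2.circle(a,tuple(int(round(x)) for x in p),1,(0,0,255),-1)
    p=(proj(s,[*q,.11])-[159.5,129.5])*2.5-.5;cv2.circle(b,tuple(int(round(x)) for x in p),1,(0,0,255),-1)
cv2.imwrite('pics/fin_t.png',a[:,:300]);cv2.imwrite('pics/fin_s.png',cv2.resize(b,None,fx=1.8,fy=1.8))
print(env.current_t())
```

```text
t 30.025
22 expected nut px [199.2153 122.1597] [181.9182 196.862 ]
44 expected nut px [201.4902 153.5339] [223.1046 196.7706]
32 expected nut px [204.6909 185.8578] [264.9431 196.1177]
57 expected nut px [207.4777 218.0867] [305.9282 195.7397]
31.85
```

View pics/fin_t.png

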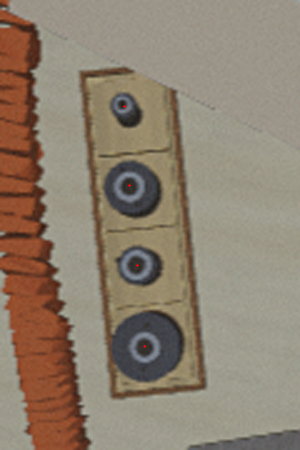

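View pics/fin_s.png

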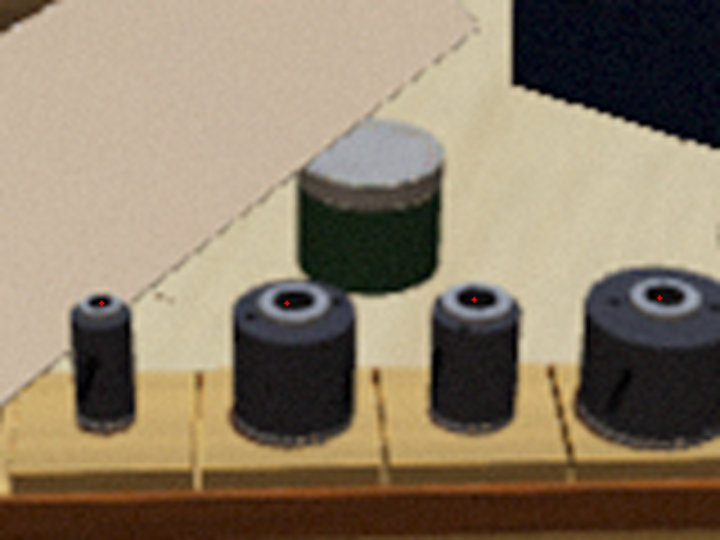

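In both views the projected nut positions (red dots at z = 110 mm) lie on the nuts of all four saws. Each saw is upright and seated, and the tin stands where it was.

```bash
python3 -c "
from workcell import env
print(env.close_job())"
```

```text
the job is handed in; nothing more can be done
None
```

All four hole saws are on their own plugs, upright and seated in both camera views. The screw tin stands where it was, and the job was handed in at about 32 s of the 93 s; no verdict came back.

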